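# Find the rocking corner of a machine plate and shim it

### The job

One corner of the steel plate rocks. Press down with the fingertips on the blue marks at its corners until you find the corner that gives way, then press the red tab of that corner's cam shim down until the shim lies flat on the base, leaving the other three shims standing, and press firmly on the same blue mark again so that the plate bears on the shim. Only press: grasp and lift nothing, leave the loose things lying about alone, and finish clear of everything.

Things in the scene. Friction and masses are not known exactly. Their poses are not given: they have to be found in the camera images.
- fixture: green base fixed to the table, 190 (x) x 335 (y) x 12 mm; origin at the centre of its underside on the table, x away from the robot, y to its left (turned up to 0.3 rad). It carries four feet 30 mm tall at (+-58, +-56) mm under the plate, the shims, and two studs at (0, +-38) mm through the plate, tops 74 mm above the table, their nuts slack 6 mm above the plate.
- plate: loose steel plate 160 (x) x 180 (y) x 10 mm, 2.2 kg, level on the feet, top 52 mm above the table; origin at the centre of its underside. Three feet are solid (corner sinks under 1 mm); one, unknown, alike and as high at rest, is sprung: pressed at its mark that corner sinks 5.5 mm (starts at 2.5 N, on its stop at 5 N), the diagonal one rises as much, and it springs back.
- mark_near_left (a point): the point to press at the plate's near left corner: centre of a blue disc, 20 mm across, on the plate's top face (near = towards the robot, left = +y); at rest 52 mm above the table. A firm press is about 10 N.
- mark_near_right (a point): the point to press at the plate's near right corner: centre of a blue disc, 20 mm across, on the plate's top face (near = towards the robot, left = +y); at rest 52 mm above the table. A firm press is about 10 N.
- mark_far_left (a point): the point to press at the plate's far left corner: centre of a blue disc, 20 mm across, on the plate's top face (near = towards the robot, left = +y); at rest 52 mm above the table. A firm press is about 10 N.
- mark_far_right (a point): the point to press at the plate's far right corner: centre of a blue disc, 20 mm across, on the plate's top face (near = towards the robot, left = +y); at rest 52 mm above the table. A firm press is about 10 N.
- shim_near_left (a joint): hinge of the near left corner's cam shim: steel lever 18 x 78 mm beside the plate, pivot at (+-58, +-84) mm in the fixture frame, 18 mm above the table, tail pointing outwards along y. 0 = raised 0.87 rad (start 0 to 0.1); 0.87 = flat on the base at its stop, its cam upright 2 mm below the plate, to carry the corner when it sinks. Stiff (0.06 N m, 2 N at the tab); stays where left.
- shim_near_right (a joint): hinge of the near right corner's cam shim: steel lever 18 x 78 mm beside the plate, pivot at (+-58, +-84) mm in the fixture frame, 18 mm above the table, tail pointing outwards along y. 0 = raised 0.87 rad (start 0 to 0.1); 0.87 = flat on the base at its stop, its cam upright 2 mm below the plate, to carry the corner when it sinks. Stiff (0.06 N m, 2 N at the tab); stays where left.
- shim_far_left (a joint): hinge of the far left corner's cam shim: steel lever 18 x 78 mm beside the plate, pivot at (+-58, +-84) mm in the fixture frame, 18 mm above the table, tail pointing outwards along y. 0 = raised 0.87 rad (start 0 to 0.1); 0.87 = flat on the base at its stop, its cam upright 2 mm below the plate, to carry the corner when it sinks. Stiff (0.06 N m, 2 N at the tab); stays where left.
- shim_far_right (a joint): hinge of the far right corner's cam shim: steel lever 18 x 78 mm beside the plate, pivot at (+-58, +-84) mm in the fixture frame, 18 mm above the table, tail pointing outwards along y. 0 = raised 0.87 rad (start 0 to 0.1); 0.87 = flat on the base at its stop, its cam upright 2 mm below the plate, to carry the corner when it sinks. Stiff (0.06 N m, 2 N at the tab); stays where left.
- tab_near_left (a point): centre of the upper face of the red tab (26 x 28 mm) on the tail of the near left shim, 66 mm from its pivot; about 70 mm above the table when raised, 25 mm when flat. A press straight down at the raised tab's place slides along the lever towards the pivot and lays it flat; the bare lever's top is then 21 mm above the table.
- tab_near_right (a point): centre of the upper face of the red tab (26 x 28 mm) on the tail of the near right shim, 66 mm from its pivot; about 70 mm above the table when raised, 25 mm when flat. A press straight down at the raised tab's place slides along the lever towards the pivot and lays it flat; the bare lever's top is then 21 mm above the table.
- tab_far_left (a point): centre of the upper face of the red tab (26 x 28 mm) on the tail of the far left shim, 66 mm from its pivot; about 70 mm above the table when raised, 25 mm when flat. A press straight down at the raised tab's place slides along the lever towards the pivot and lays it flat; the bare lever's top is then 21 mm above the table.
- tab_far_right (a point): centre of the upper face of the red tab (26 x 28 mm) on the tail of the far right shim, 66 mm from its pivot; about 70 mm above the table when raised, 25 mm when flat. A press straight down at the raised tab's place slides along the lever towards the pivot and lays it flat; the bare lever's top is then 21 mm above the table.
- spanner: loose open spanner, 27 x 150 x 9 mm, lying near the fixture; bystander; origin at the centre of its underside
- spool: loose orange and grey spool standing on its flange, 52 mm across, 32 mm high, bystander; origin at the centre of its underside
- bolt: loose steel bolt with nut, 15 x 50 x 12 mm, bystander; origin at the centre of its underside
Mind the look-alikes: they are no part of the job. There is more than one size of the plate; the job needs the largest.

How it is judged:
On the way, in this order (a step that is already met when the one before it is completed fails the run):
1. a corner of the plate gives way under the fingers (its mark sinks more than 3.5 mm) while all shims stand (contact force between the fingers and plate above 1 N and z of any of mark_near_left, mark_near_right, mark_far_left, mark_far_right in the frame of fixture below 0.0485 m and value of joint each of shim_near_left, shim_near_right, shim_far_left, shim_far_right below 0.35 rad), for 0.1 s.
2. a shim is pressed flat and the plate is not being pressed (value of joint any of shim_near_left, shim_near_right, shim_far_left, shim_far_right above 0.77 rad and not (contact force between the fingers and plate above 1 N)), for 0.1 s.
3. with the fingers pressing on the plate, within 30 mm of that corner's mark, it bears on that corner's flat shim with more than 2 N (only the rocking corner can reach its shim) (contact force between the fingers and plate above 1 N and ((value of joint shim_near_left above 0.77 rad and contact force between shim_near_left and plate above 2 N and horizontal distance between the grasp point and mark_near_left below 0.03 m) or (value of joint shim_near_right above 0.77 rad and contact force between shim_near_right and plate above 2 N and horizontal distance between the grasp point and mark_near_right below 0.03 m) or (value of joint shim_far_left above 0.77 rad and contact force between shim_far_left and plate above 2 N and horizontal distance between the grasp point and mark_far_left below 0.03 m) or (value of joint shim_far_right above 0.77 rad and contact force between shim_far_right and plate above 2 N and horizontal distance between the grasp point and mark_far_right below 0.03 m))), for 0.1 s.
At the end, for the whole second after the job is handed in: Exactly one shim, the rocking corner's, lies flat (hinge over 0.77 rad); the other three stand (under 0.35 rad); the plate lies at rest and level again within 0.015 rad (((value of joint shim_near_left above 0.77 rad and value of joint each of shim_near_right, shim_far_left, shim_far_right below 0.35 rad) or (value of joint shim_near_right above 0.77 rad and value of joint each of shim_near_left, shim_far_left, shim_far_right below 0.35 rad) or (value of joint shim_far_left above 0.77 rad and value of joint each of shim_near_left, shim_near_right, shim_far_right below 0.35 rad) or (value of joint shim_far_right above 0.77 rad and value of joint each of shim_near_left, shim_near_right, shim_far_left below 0.35 rad)) and angle between plate's own z axis and vertical below 0.015 rad and linear speed of plate below 0.01 m/s); the robot touches nothing.
It fails at once if the plate is lifted off its feet (its centre rises more than 4 mm) (z of plate in the frame of fixture above 0.046 m).
It fails at once if the spanner is moved more than 15 mm (distance of spanner from where it was at the start of the episode above 0.015 m).
It fails at once if the spool is moved more than 15 mm (distance of spool from where it was at the start of the episode above 0.015 m).
It fails at once if the bolt is moved more than 15 mm (distance of bolt from where it was at the start of the episode above 0.015 m).
It also fails if it takes over 64 s, if anything falls off the work surface, if the arm or the gripper's body presses on something with over 40 N, if the wrist force passes 120 N, or if a joint passes its speed limit or range.

### The arm

A 6-joint arm with a two-finger parallel gripper is mounted at the origin on a cart in front of the work surface, level with it; the furniture and walls round the work are solid. World frame = base frame: x ahead of the robot, y to its left, z up, the work surface at z = 0. Lengths are in m, angles in rad, forces in N, time in s.
With the tool pointing down it reaches from about 0.25 to 0.775 m from the base axis. Payload 4 kg.
Tool frame: the origin (TCP) lies on the centre line of the jaws, within the pads' length; the fingertips stand 25 mm ahead of it and the grasp point (between the pads) lies 6 mm ahead of it; z points along the fingers, y is the line along which they close (so a half turn about z gives the same grasp; the last joint's range is limited). The gripper opens to 94 mm and grips with 3 to 60 N. Pads are 16 mm wide; open, the fingers measure 119 mm over their backs; the gripper's body (75 mm by 177 mm) begins 78 mm behind the grasp point.
Start: joints at [1.15, 0.087, 1.371, -0, 1.684, -0.103], TCP at [0.172, 0.522, 0.231] pointing down, gripper open.
Joint ranges: [-3.1, 3.1], [-0.76, 2.03], [0.27, 2.55], [-1.08, 4.22], [0.17, 2.65], [-2.57, 2.57]. Speed limits (rad/s): [2.79, 2.79, 3.14, 3.14, 3.14, 3.14].

### API

Orientations are given as [roll, pitch, yaw] about the fixed x, y, z axes, in that order (R = Rz(yaw) Ry(pitch) Rx(roll)).
In Python, from bench import sensors, optics, ticket gives the robot as it stands.
- The arm moves only by the tool send_rows, never from a script. Its argument "rows" is a list of rows, each a list of 6 numbers: the shift along the world's x, y, z in mm, then the turn, a rotation vector about the world's x, y, z in rad. In form: [[x, y, z, wx, wy, wz], ...]. A call has 1 to 8 rows; each row shifts and turns the commanded pose from where the row before left it; what a row does not reach is not made up. A row lasts 1/12 s, in which the tool goes at most 41.7 mm and 7.16 degrees, less where a joint would pass 70% of its speed; a pose out of reach is approached as far as the arm can. A call is refused whole if a number of a shift passes 41.7 or a number of a turn 0.125, either way. A call with a gripper value outside its range is refused whole. "grip" is the finger opening in mm, from 0 to 94, set as the call begins (left out, the last holds). The fingers move at their own pace and stop on an object; the grip force is fixed at half the most. Time passes only in rows, so rows that do not move let the fingers close. It gives the time, the measured TCP pose, the force, the opening and the grip force at its end, in the units of the state.
- sensors.get_obs(): the state, without advancing time (a new reading comes with each control period).
- optics.snapshot(name): name is "side" or "top" or "wrist"; returns the picture (420x560x3 uint8, red, green, blue); there is no depth.
- optics.camera_model(name): a dict with "vertical_fov" (degrees; the focal length in pixels is half the picture's height over the tangent of half this angle, whatever the lens; pixels are square), "cx", "cy" (the principal point, pixels), "R" (3x3) and "t" (3): a world point X has camera coordinates R X + t. Camera axes: x right, y down, z forward; pixel columns grow to the right and rows downward; lengths in m; the calibration is good to about 2 mm. A picture is of the moment at which its call begins: read the wrist's pose just before it. camera_model takes no time and is no camera call; for the wrist camera it gives the pose at the moment of the call.
- ticket.close_job(): hands the job in; it is judged then, once.
The state is a dict: "time": time; "joint_positions": joint angles; "qvel": joint speeds; "joint_torque": joint torques, N m; "tool_pos": TCP position; "ee_rot": TCP orientation; "wrist_force": force on the tool from outside, world axes, zero at the start; "wrist_torque": the same for the moment, N m; "width": finger opening in m; "finger_force": force on a finger pad.
Only numpy, scipy, OpenCV 4.12 (cv2) and the standard library are available. Lean on these libraries where they do the work, as an engineer would, in place of code of your own. Each camera call takes 0.05 s, during which the arm holds its last target. There are 200 camera calls.

## Working session

There is one attempt and no reset: what is moved stays moved. The work goes in short steps, Python scripts to look and compute and a tool call to move; the robot and the scene stay as the last step left them, time stands still between calls to the robot, and variables do not carry over. Pictures are saved under pics/ and viewed, at most 10 in all, crops included, and the job is handed in when it is done.

Besides the shell and the picture viewer there is one more tool, called in YAML: its name, and indented under it one key for each argument. send_rows: Moves the arm, as the interface text tells. Its arguments: {"type":"object","properties":{"rows":{"type":"array"},"grip":{"type":"number"}},"required":["rows"]}

```bash
mkdir -p pics
python3 - <<'E'
from bench import sensors, optics
import cv2
o=sensors.get_obs();print(o)
for n in("top","side"):
    cv2.imwrite(f"pics/{n}0.png",optics.snapshot(n)[:,:,::-1]);print(n,optics.camera_model(n))
E
```

```text
{'time': 0.0, 'joint_positions': array([ 1.14990274e+00,  8.79366769e-02,  1.37224485e+00, -5.37653750e-06,
        1.68359804e+00, -1.03116967e-01]), 'qvel': array([-3.19402611e-04,  1.04714161e-03,  1.26944794e-03, -3.77836087e-05,
        3.51932926e-04, -4.25056266e-04]), 'joint_torque': array([ 6.79660152e-04, -3.40175772e+01, -3.02432299e+01,  7.19998218e-02,
        3.29488493e-02, -1.68606443e-04]), 'tool_pos': array([0.17166188, 0.52200351, 0.22931891]), 'ee_rot': array([-3.13941680e+00, -2.19793882e-04,  2.82381520e+00]), 'wrist_force': array([ 0.25149547,  0.90369179, -0.40154529]), 'wrist_torque': array([0.00570687, 0.01810969, 0.00328076]), 'finger_force': 0.0, 'width': 0.09402638036966171}
top {'vertical_fov': 43.777878543081066, 'cx': 277.67350113201445, 'cy': 209.53612187187554, 'R': array([[ 0.00894623, -0.99993532, -0.00702335],
       [-0.99490205, -0.00819522, -0.1005124 ],
       [ 0.10044834,  0.00788675, -0.99491102]]), 't': array([-0.05736578,  0.55771759,  1.06875365])}
side {'vertical_fov': 49.979207812937474, 'cx': 282.27716457193196, 'cy': 213.71377074164474, 'R': array([[ 0.97813592, -0.20696082, -0.0204291 ],
       [-0.14397437, -0.60299793, -0.78464315],
       [ 0.15007168,  0.77042892, -0.61961099]]), 't': array([-0.58119505,  0.10289514,  0.98353016])}
```

View pics/top0.png

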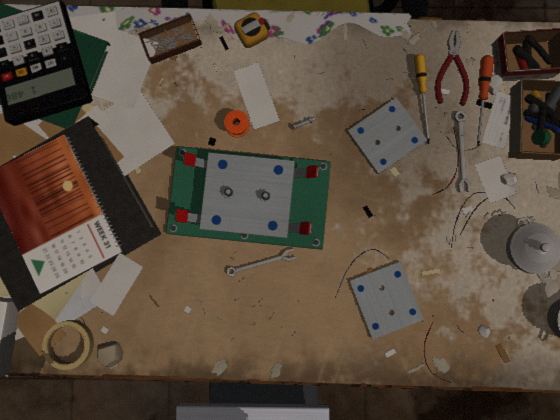

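View pics/side0.png

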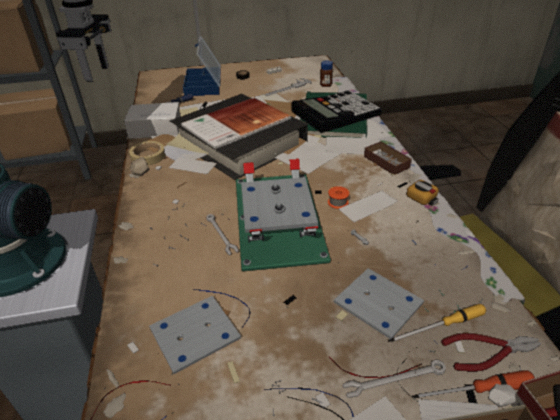

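The top view shows the job's plate on the green base at about (250,193). The loose look-alike plates are at (387,135) and (387,299). The marks are near (222,164), (289,170), (215,220) and (273,226). The red tabs are near (188,159), (181,216), (312,172) and (306,229). The spool is at (236,122), the bolt at (302,122) and the spanner at (260,263). I choose the plate on the base, and will check it in a crop.

```bash
cat > h.py <<'E'
import numpy as np,cv2
from bench import sensors, optics
def ray(n,u,v,z,m=None):
    m=m or optics.camera_model(n); f=210/np.tan(np.radians(m['vertical_fov']/2))
    R,t=np.array(m['R']),np.array(m['t']); c=-R.T@t; d=R.T@np.array([(u-m['cx'])/f,(v-m['cy'])/f,1])
    return c+d*(z-c[2])/d[2]
def blobs(img,kind,amin=15):
    h=cv2.cvtColor(img,cv2.COLOR_RGB2HSV)
    if kind=='blue': k=cv2.inRange(h,(105,120,50),(130,255,255))
    elif kind=='green': k=cv2.inRange(h,(60,90,30),(95,255,255))
    else: k=cv2.inRange(h,(0,170,70),(5,255,255))|cv2.inRange(h,(172,170,70),(180,255,255))
    n,l,s,c=cv2.connectedComponentsWithStats(k)
    return [(c[i],s[i,4]) for i in range(1,n) if s[i,4]>=amin]
E
python3 - <<'E'
from h import *
im=optics.snapshot('top')
for k,z in(('blue',.052),('red',.066)):
    for c,a in blobs(im,k):
        if 160<c[0]<335 and 140<c[1]<255: print(k,c.round(1),a,ray('top',*c,z).round(4))
im2=optics.snapshot('side')
for k,z in(('blue',.052),('red',.066)):
    for c,a in blobs(im2,k):
        if 230<c[0]<335 and 150<c[1]<275: print('side',k,c.round(1),a,ray('side',*c,z).round(4))
cv2.imwrite('pics/crop.png',cv2.resize(im[110:285,150:345],None,fx=3.2,fy=3.2,interpolation=cv2.INTER_CUBIC)[:,:,::-1])
E
```

```text
blue [222.2 163.9] 64 [0.6497 0.0631 0.052 ]
blue [278.  169.4] 61 [ 0.6391 -0.0527  0.052 ]
blue [216.  219.4] 61 [0.5343 0.0735 0.052 ]
blue [272.2 225.1] 65 [ 0.5236 -0.0419  0.052 ]
red [189.4 158.9] 136 [0.6571 0.1288 0.066 ]
red [315.8 171.3] 20 [ 0.6333 -0.1299  0.066 ]
red [181.5 215.4] 142 [0.5407 0.1419 0.066 ]
red [308.6 227.8] 16 [ 0.5179 -0.1155  0.066 ]
side blue [297.7 184.8] 18 [0.6476 0.0654 0.052 ]
side blue [250.4 188.7] 19 [0.5325 0.076  0.052 ]
side blue [305.5 213.7] 24 [ 0.638  -0.0492  0.052 ]
side blue [253.7 218.6] 26 [ 0.5222 -0.0396  0.052 ]
side red [294.1 164. ] 82 [0.6557 0.1383 0.066 ]
side red [248.4 167.6] 99 [0.5395 0.149  0.066 ]
```

View pics/crop.png

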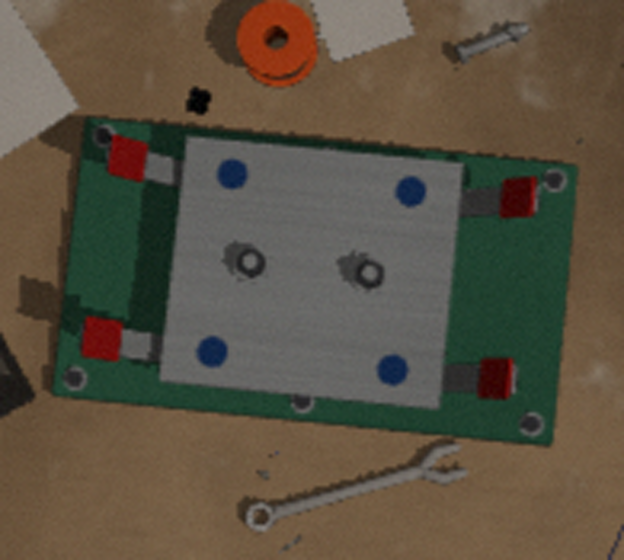

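The crop confirms the choice: this is the largest plate, on the green base, with four shims standing. The base is turned about -0.09 rad. The average of both views puts the marks at NL (.533,.075), NR (.523,-.041), FL (.649,.064) and FR (.639,-.051).

send_rows:
  rows:
    - [33, -40, 0, 0, 0, 0.115]
    - [33, -40, 0, 0, 0, 0.115]
    - [33, -40, 0, 0, 0, 0]
    - [33, -40, 0, 0, 0, 0]
    - [33, -40, 0, 0, 0, 0]
    - [33, -40, 0, 0, 0, 0]
    - [33, -40, 0, 0, 0, 0]
    - [33, -40, 0, 0, 0, 0]
  grip: 0

```text
time: 0.87
tool_pos: [0.3834, 0.2653, 0.2305]
ee_rot: [3.141, 0.0, 3.048]
wrist_force: [1.3, 1.0, 0.1]
width: 0.0441
finger_force: 0.0
```

send_rows:
  rows:
    - [33, -40, 0, 0, 0, 0]
    - [33, -40, 0, 0, 0, 0]
    - [32, -40, -10, 0, 0, 0]
    - [0, -7, -30, 0, 0, 0]
    - [0, 0, -30, 0, 0, 0]
    - [0, 0, 0, 0, 0, 0]
    - [0, 0, 0, 0, 0, 0]

```text
time: 1.45
tool_pos: [0.46, 0.1634, 0.1608]
ee_rot: [-3.14, -0.005, 3.047]
wrist_force: [-0.8, -0.7, -0.5]
width: 0.0005
finger_force: 0.0
```

send_rows:
  rows:
    - [24, -29, 0, 0, 0, 0]
    - [24, -29, 0, 0, 0, 0]
    - [25, -30, 0, 0, 0, 0]
    - [0, 0, -30, 0, 0, 0]
    - [0, 0, -30, 0, 0, 0]
    - [0, 0, -10, 0, 0, 0]
    - [0, 0, 0, 0, 0, 0]
    - [0, 0, 0, 0, 0, 0]

```text
time: 2.12
tool_pos: [0.5349, 0.0767, 0.0941]
ee_rot: [3.141, 0.002, 3.049]
wrist_force: [-0.2, 0.2, 0.5]
width: 0.0004
finger_force: 0.0
```

Run:
```python
from h import *
o=sensors.get_obs();print(o['tool_pos'],o['wrist_force'],optics.camera_model('wrist'))
im=optics.snapshot('wrist');cv2.imwrite('pics/w1.png',im[:,:,::-1])
for c,a in blobs(im,'blue'): print(c.round(1),a,ray('wrist',*c,.052).round(4))
```

```text
[0.53487357 0.07667611 0.09413754] [-0.18024393  0.16992763  0.52111395] {'vertical_fov': 60.240837328784785, 'cx': 280.58305068974346, 'cy': 213.27922294495136, 'R': array([[ 0.09055349,  0.99589062,  0.00139297],
       [ 0.96347201, -0.08795957,  0.25295216],
       [ 0.25203521, -0.02156361, -0.96747778]]), 't': array([-0.12490876, -0.50050174,  0.125569  ])}
[ 78.  248.6] 858 [ 0.5244 -0.0397  0.052 ]
[279.9 240.1] 312 [0.5298 0.0768 0.052 ]
[102.5 410.8] 313 [ 0.637 -0.05   0.052]
[278.9 408.7] 96 [0.646  0.0656 0.052 ]
```

View pics/w1.png

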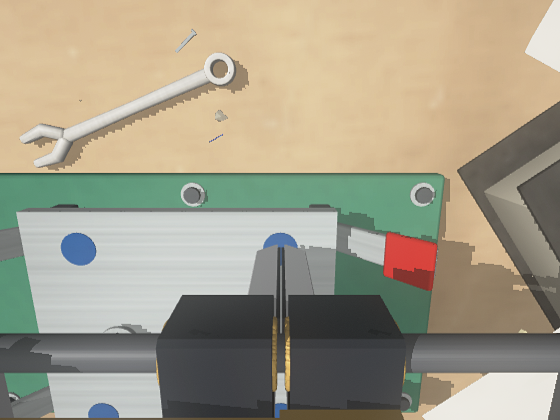

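The wrist view shows the closed fingertips over the NL mark at (280,245). The NR mark is at (78,249), which fits the estimates. Next I press NL.

send_rows:
  rows:
    - [-1, -1, -14, 0, 0, 0]
    - [0, 0, -2, 0, 0, 0]
    - [0, 0, -1, 0, 0, 0]
    - [0, 0, -1, 0, 0, 0]
    - [0, 0, 0, 0, 0, 0]
    - [0, 0, 0, 0, 0, 0]

```text
time: 2.67
tool_pos: [0.5337, 0.0754, 0.0772]
ee_rot: [3.141, 0.002, 3.048]
wrist_force: [-2.8, 0.5, 4.7]
width: 0.0001
finger_force: 2.9
```

send_rows:
  rows:
    - [0, 0, -2, 0, 0, 0]
    - [0, 0, 0, 0, 0, 0]
    - [0, 0, 0, 0, 0, 0]

```text
time: 2.92
tool_pos: [0.5337, 0.0754, 0.0771]
ee_rot: [3.141, 0.002, 3.048]
wrist_force: [-5.6, -0.1, 13.7]
width: 0.0006
finger_force: 6.8
```

NL is solid: 13.7 N with no sink. Next is NR.

send_rows:
  rows:
    - [0, 0, 18, 0, 0, 0]
    - [-3, -39, 0, 0, 0, 0]
    - [-3, -39, 0, 0, 0, 0]
    - [-4, -38, 0, 0, 0, 0]
    - [0, 0, -11, 0, 0, 0]
    - [0, 0, -3, 0, 0, 0]
    - [0, 0, 0, 0, 0, 0]
    - [0, 0, 0, 0, 0, 0]

```text
time: 3.58
tool_pos: [0.5238, -0.0404, 0.0773]
ee_rot: [3.142, 0.001, 3.049]
wrist_force: [-1.0, -0.9, 2.0]
width: 0.0006
finger_force: 0.9
```

send_rows:
  rows:
    - [0, 0, -2, 0, 0, 0]
    - [0, 0, -2, 0, 0, 0]
    - [0, 0, 0, 0, 0, 0]
    - [0, 0, 0, 0, 0, 0]

```text
time: 3.92
tool_pos: [0.5239, -0.0404, 0.077]
ee_rot: [-3.14, 0.002, 3.05]
wrist_force: [-7.5, -1.7, 18.0]
width: 0.0004
finger_force: 9.1
```

NR is solid. Next is FR.

send_rows:
  rows:
    - [0, 0, 19, 0, 0, 0]
    - [39, -3, 0, 0, 0, 0]
    - [39, -3, 0, 0, 0, 0]
    - [37, -4, 0, 0, 0, 0]
    - [0, 0, -11, 0, 0, 0]
    - [0, 0, -3, 0, 0, 0]
    - [0, 0, 0, 0, 0, 0]
    - [0, 0, 0, 0, 0, 0]

```text
time: 4.58
tool_pos: [0.6373, -0.0499, 0.0778]
ee_rot: [3.141, -0.001, 3.049]
wrist_force: [0.2, 0.8, -0.6]
width: 0.0003
finger_force: 0.0
```

send_rows:
  rows:
    - [0, 0, -2, 0, 0, 0]
    - [0, 0, -2, 0, 0, 0]
    - [0, 0, 0, 0, 0, 0]
    - [0, 0, 0, 0, 0, 0]

```text
time: 4.92
tool_pos: [0.6375, -0.0507, 0.0744]
ee_rot: [3.141, -0.001, 3.048]
wrist_force: [-1.7, 1.7, 4.1]
width: 0.0008
finger_force: 2.2
```

FR is giving way, so I press further.

send_rows:
  rows:
    - [0, 0, -2, 0, 0, 0]
    - [0, 0, -2, 0, 0, 0]
    - [0, 0, -1, 0, 0, 0]
    - [0, 0, 0, 0, 0, 0]
    - [0, 0, 0, 0, 0, 0]
    - [0, 0, 0, 0, 0, 0]

```text
time: 5.42
tool_pos: [0.6378, -0.0509, 0.0719]
ee_rot: [3.141, 0.0, 3.048]
wrist_force: [-5.5, 1.9, 14.3]
width: 0.0005
finger_force: 6.6
```

FR is the rocking corner: it sank 5.3 mm. Now I lift and go over the FR tab at about (.632,-.121).

send_rows:
  rows:
    - [0, 0, 30, 0, 0, 0]
    - [0, 0, 27, 0, 0, 0]
    - [-3, -35, 0, 0, 0, 0]
    - [-3, -35, 0, 0, 0, 0]
    - [0, 0, 0, 0, 0, 0]
    - [0, 0, 0, 0, 0, 0]

```text
time: 5.92
tool_pos: [0.6315, -0.1231, 0.1248]
ee_rot: [-3.142, -0.001, 3.044]
wrist_force: [-0.0, 0.7, -0.9]
width: -0.0
finger_force: 0.0
```

Run:
```python
from h import *
o=sensors.get_obs();print(o['tool_pos'],o['wrist_force'])
im=np.hstack([cv2.resize(optics.snapshot('top')[110:285,200:375],(390,390)),cv2.resize(optics.snapshot('side')[140:290,220:370],(390,390))])
cv2.imwrite('pics/w2.png',im[:,:,::-1])
```

```text
[ 0.63149949 -0.12312635  0.12476389] [-0.03761718  0.7180635  -0.85840264]
```

View pics/w2.png

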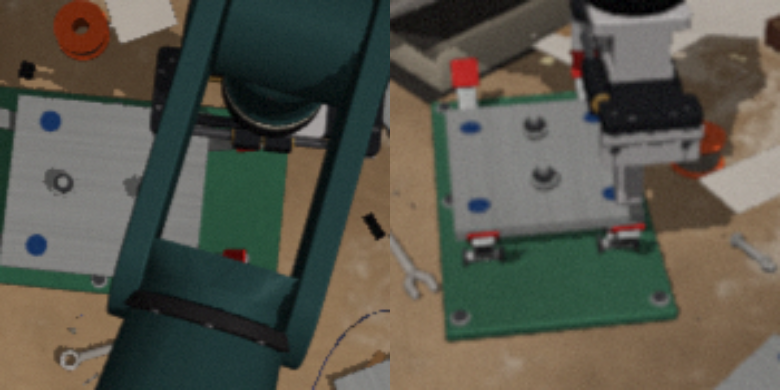

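In the side crop at about (625,215) the fingertips stand just above the FR red tab. I press straight down.

send_rows:
  rows:
    - [0, 0, -16, 0, 0, 0]
    - [0, 0, -7, 0, 0, 0]
    - [0, 0, -6, 0, 0, 0]
    - [0, 0, -6, 0, 0, 0]
    - [0, 0, -6, 0, 0, 0]
    - [0, 0, 0, 0, 0, 0]

```text
time: 6.52
tool_pos: [0.6317, -0.1205, 0.0829]
ee_rot: [3.141, -0.002, 3.048]
wrist_force: [0.1, 0.6, -0.2]
width: 0.0006
finger_force: 0.0
```

send_rows:
  rows:
    - [0, 0, -6, 0, 0, 0]
    - [0, 0, -6, 0, 0, 0]
    - [0, 0, -6, 0, 0, 0]
    - [0, 0, -6, 0, 0, 0]
    - [0, 0, -5, 0, 0, 0]
    - [0, 0, 0, 0, 0, 0]

```text
time: 7.02
tool_pos: [0.6314, -0.1208, 0.0536]
ee_rot: [3.141, -0.003, 3.048]
wrist_force: [-0.6, -0.1, -0.3]
width: 0.0006
finger_force: 0.0
```

The force is lower than expected, so I look.

Run:
```python
from h import *
im=np.hstack([cv2.resize(optics.snapshot('wrist'),(480,360)),cv2.resize(optics.snapshot('side')[140:290,240:370],(312,360))])
cv2.imwrite('pics/w3.png',im[:,:,::-1])
```

```text
(no output)
```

View pics/w3.png

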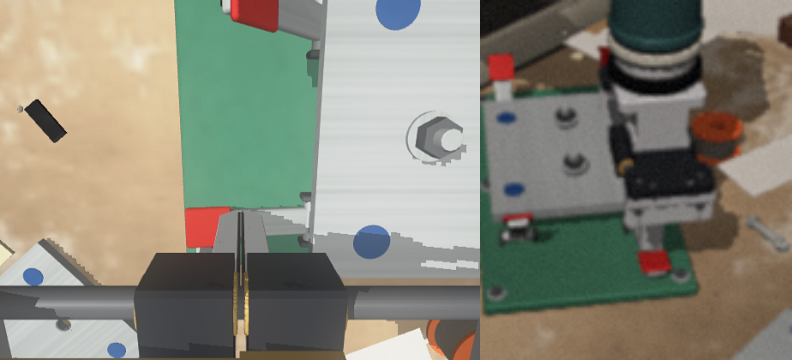

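The FR tab is now low, at about (655,262) in the side part, and the fingers are on the lever beside it. I press on to the stop.

send_rows:
  rows:
    - [0, 0, -4, 0, 0, 0]
    - [0, 0, -3, 0, 0, 0]
    - [0, 0, -2, 0, 0, 0]
    - [0, 0, 0, 0, 0, 0]
    - [0, 0, 0, 0, 0, 0]

```text
time: 7.53
tool_pos: [0.6323, -0.1211, 0.0465]
ee_rot: [3.141, 0.0, 3.048]
wrist_force: [-0.1, 0.7, 0.0]
width: 0.0002
finger_force: 0.2
```

send_rows:
  rows:
    - [0, 0, -2, 0, 0, 0]
    - [0, 0, -2, 0, 0, 0]
    - [0, 0, 0, 0, 0, 0]
    - [0, 0, 0, 0, 0, 0]

```text
time: 7.87
tool_pos: [0.6326, -0.1211, 0.0461]
ee_rot: [-3.141, 0.001, 3.048]
wrist_force: [-4.1, 1.9, 12.7]
width: 0.0004
finger_force: 6.1
```

The shim is flat: lever top at 21 mm with 12.7 N. Back to the FR mark.

send_rows:
  rows:
    - [0, 0, 20, 0, 0, 0]
    - [0, 0, 30, 0, 0, 0]
    - [3, 35, 0, 0, 0, 0]
    - [3, 35, 0, 0, 0, 0]
    - [0, 0, 0, 0, 0, 0]
    - [0, 0, -10, 0, 0, 0]
    - [0, 0, -4, 0, 0, 0]
    - [0, 0, 0, 0, 0, 0]

```text
time: 8.53
tool_pos: [0.6373, -0.0515, 0.0765]
ee_rot: [3.141, -0.003, 3.047]
wrist_force: [-0.9, 1.0, 2.4]
width: 0.0004
finger_force: 1.4
```

send_rows:
  rows:
    - [0, 0, -3, 0, 0, 0]
    - [0, 0, -2, 0, 0, 0]
    - [0, 0, -2, 0, 0, 0]
    - [0, 0, -2, 0, 0, 0]
    - [0, 0, -1, 0, 0, 0]
    - [0, 0, 0, 0, 0, 0]
    - [0, 0, 0, 0, 0, 0]

```text
time: 9.12
tool_pos: [0.6379, -0.0518, 0.0753]
ee_rot: [3.141, 0.001, 3.047]
wrist_force: [-10.5, 3.1, 24.4]
width: 0.0004
finger_force: 12.2
```

The corner now stops 2 mm down at 24 N, so it bears on the shim. Now I retreat.

send_rows:
  rows:
    - [0, 0, 20, 0, 0, 0]
    - [0, 0, 40, 0, 0, 0]
    - [0, 0, 40, 0, 0, 0]
    - [-20, 0, 30, 0, 0, 0]
    - [-30, 0, 20, 0, 0, 0]
    - [-40, 0, 0, 0, 0, 0]
    - [-40, 0, 0, 0, 0, 0]
    - [-40, 0, 0, 0, 0, 0]

```text
time: 9.78
tool_pos: [0.4666, -0.0522, 0.2184]
ee_rot: [-3.141, 0.0, 3.046]
wrist_force: [-0.4, -1.0, 1.3]
width: 0.0005
finger_force: 0.0
```

send_rows:
  rows:
    - [-30, 30, 0, 0, 0, 0]
    - [-30, 30, 0, 0, 0, 0]
    - [-30, 30, 0, 0, 0, 0]
    - [-30, 30, 0, 0, 0, 0]
    - [0, 40, 0, 0, 0, 0]
    - [0, 40, 0, 0, 0, 0]
    - [0, 40, 0, 0, 0, 0]
    - [0, 0, 0, 0, 0, 0]

```text
time: 10.45
tool_pos: [0.3493, 0.1917, 0.2182]
ee_rot: [3.139, -0.001, 3.056]
wrist_force: [-0.4, -0.1, 0.3]
width: 0.0007
finger_force: 0.0
```

Run:
```python
from h import *
print(sensors.get_obs()['tool_pos'])
im=np.hstack([cv2.resize(optics.snapshot('top')[110:285,150:345],(435,390)),cv2.resize(optics.snapshot('side')[140:290,220:355],(351,390))])
cv2.imwrite('pics/w4.png',im[:,:,::-1])
```

```text
[0.34931023 0.19166765 0.21821519]
```

View pics/w4.png

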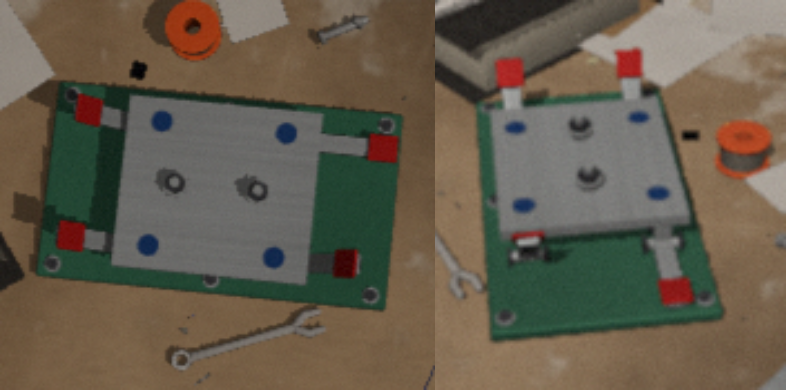

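The FR shim lies flat, with its tab at (382,148) in the top crop and (676,292) in the side crop. The other three shims stand, the plate is level, the loose things have not moved and the arm is clear.

```bash
python3 -c "
from bench import ticket;print(ticket.close_job())"
```

```text
the job is handed in; nothing more can be done
None
```

The far right corner was the one that rocked; its shim now lies flat, the plate stopped on it 2 mm down at 24 N, the other three shims stand, and the job is handed in (no verdict was returned).

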